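# Uncover the serving board and build a three-course pile of rice cakes

### The arm

A 7-joint arm with a two-finger parallel gripper is mounted at the origin on a cart in front of the work surface, level with it; the furniture and walls round the work are solid. World frame = base frame: x ahead of the robot, y to its left, z up, the work surface at z = 0. Lengths are in mm, angles in rad, forces in N, time in s.
With the tool pointing down it reaches from about 400 to 850 mm from the base axis. Payload 4.5 kg.
Tool frame: the origin (TCP) lies at the very end of the fingers, on their centre line; the grasp point (between the pads) lies 19 mm behind it; z points along the fingers, y is the line along which they close (so a half turn about z gives the same grasp; the last joint's range is limited). The gripper opens to 88 mm and grips with 3 to 60 N. Pads are 18 mm wide; open, the fingers measure 123 mm over their backs; the gripper's body (75 mm by 187 mm) begins 45 mm behind the grasp point.
Start: joints at [-1.145, 0.689, -0.195, 1.565, 0.157, 0.902, -0.215], TCP at [238.641, 577.671, 238.743] pointing down, gripper open.
Joint ranges: [-3.01, 3.01], [-0.46, 2.08], [-1.47, 1.51], [0.13, 2.56], [-1, 4.14], [0.04, 2.09], [-2.66, 2.66]. Speed limits (rad/s): [2.57, 2.57, 3.14, 3.14, 3.14, 3.14, 3.14].

### API

Orientations are given as a 3x3 rotation matrix whose columns are the frame's x, y, z axes.
In Python, from bench import status, cams, ticket, nets gives the robot as it stands.
- The arm moves only by the tool send_rows, never from a script. Its argument "motion" is one flat list of numbers, 5 for each row, row after row: the opening, from 0 (shut) to 1 (fully open), then the shift along the tool's x, y, z in mm, then the turn about the tool's z in degrees. In form: [claw, tx, ty, tz, turn, claw, tx, ty, tz, turn, ...]. A call has 1 to 12 rows; each row shifts and turns the commanded pose from where the row before left it, along the tool's axes as they then stand; what a row does not reach is not made up. A row lasts 1/8 s, in which the tool goes at most 62.5 mm and 10.7 degrees, less where a joint would pass 70% of its speed; a pose out of reach is approached as far as the arm can. A call with a gripper value outside its range is refused whole. The fingers move at their own pace and stop on an object; "force" is the grip in N (left out, the last holds). Time passes only in rows, so rows that do not move let the fingers close. It gives the time, the measured TCP pose, the force, the opening and the grip force at its end, in the units of the state.
- status.state(): the state, without advancing time (a new reading comes with each control period).
- cams.snapshot(name): name is "scene" or "top"; returns the picture (384x512x3 uint8, blue, green, red); there is no depth.
- cams.camera_params(name): a dict with "fov_y" (degrees; the focal length in pixels is half the picture's height over the tangent of half this angle, whatever the lens; pixels are square), "cx", "cy" (the principal point, pixels), "cam_to_world" (4x4, takes a point from camera to world coordinates). Camera axes: x right, y up, looking along -z (the intrinsics and any distortion apply to the point x, -y, -z); pixel columns grow to the right and rows downward; lengths in mm; the calibration is good to about 2 mm. A picture is of the moment at which its call begins. camera_params takes no time and is no camera call.
- ticket.job_done(): hands the job in; it is judged then, once.
Trained networks look in the newest picture that a camera, given by its name, has taken for a name from the list of things; names that differ only in an ending like _2 or _b are one class to them, and where a whole thing is asked for, a point or a joint stands for the part that bears it (a point fixed in the world has none). Each returns a list of dicts, best first, with "conf" (0 to 1); they miss things now and then, are a little off and sometimes report something else, mostly with a low value. They report only what shows in the picture. A call takes as long as a camera call.
- nets.find_in(camera, target): "centre" ([column, row] in pixels, amid what is visible of it).
- nets.spot_point(camera, target): "centre" ([column, row] in pixels: a listed point, or the origin of a listed thing).
The state is a dict: "t": time; "joint_pos": joint angles; "joint_vel": joint speeds; "joint_torque": joint torques, N m; "tool_pos": TCP position; "ee_rot": TCP orientation; "ft_force": force on the tool from outside, world axes, zero at the start; "moment": the same for the moment, N m; "gripper_width": finger opening in mm; "grasp_force": force on a finger pad.
Only numpy, scipy, OpenCV 4.12 (cv2) and the standard library are available. Lean on these libraries where they do the work, as an engineer would, in place of code of your own. Each camera call takes 0.05 s, during which the arm holds its last target. There are 200 camera calls.

### The job

Lift the steel cover off the round serving board and set it down upright on the table, clear of the board. Without picking them up, slide the two half-moon rice cakes that lay under it snugly together, long side against long side, still on the board. Then lay the wide half-moon cake level across the backs of both, and balance the slim half-moon cake on top of the wide one and crosswise to it, so that the pile stands by itself; leave the other things alone.

Things in the scene. Friction and masses are not known exactly. Their poses are not given: they have to be found in the camera images.
- board: Round wooden serving board, 200 mm across and 12 mm thick, lying on the table on the robot's right. It does not move. Origin: centre of its underside, on the table; z up. Its top is 12 mm above the origin.
- cover: Loose stainless dust cover standing on the board over two cakes (hidden until it is lifted); 166 mm across at the open lower rim, dome top 52 mm above the rim, a black knob on a stem to 85 mm above it; about 0.11 to 0.22 kg. Origin: centre of the lower rim's plane; z up through the knob.
- knob (a point): Centre of the cover's black knob, 75 mm above the cover's rim plane. The knob is round, 29 mm across from 8 mm below to 5 mm above this point, rounded off above (top 10 mm above the point), and narrows to a 14 mm stem 13 mm below it. The dome top lies 23 mm below it.
- cake_a: Dark half-moon rice cake, 40 x 55 x 25 mm (its own x, y, z), under the cover on the side of the board's -x, long axis y roughly along the board's y. Rigid, about 27 g, rounded back, flattish underside. Origin: middle of its underside; z up. It lies 66 to 80 mm from cake_b, centre to centre; pushed together the two are about 40 mm apart.
- cake_b: Dark half-moon rice cake, 39 x 53 x 25 mm (x, y, z), the other cake under the cover, on the side of the board's +x. Otherwise as cake_a, about 26 g.
- cake_wide: The wide, low, smooth half-moon rice cake, 46 x 62 x 22 mm (own x, y, z), the biggest of five loose things at the robot's left front; lies flat, turned anyhow. Origin: middle of its underside; long axis y, z up. Rigid, 22 to 45 g. Across the snug pair it rests on both crests, underside about 23 mm above the board's top, leaning up to 5 degrees.
- cake_slim: Slim half-moon rice cake with a pinched seam, 38 x 58 x 21 mm (own x, y, z), in the same group, turned anyhow. Origin: middle of its underside; long axis y, z up. Rigid, 17 to 34 g. Crosswise on cake_wide, underside 21 mm above that one's, it balances with the origins within about 3 mm seen from above (it may lean 20 degrees) and rolls off farther out.
- persimmon_cake: Bystander: round persimmon-shaped cake with a leaf on top, 48 x 47 x 40 mm, loose, in the group of five. Origin: middle of its underside.
- plump_cake: Bystander: short plump dark cake, 40 x 50 x 30 mm (x, y, z), loose, in the group of five. Origin: middle of its underside.
- stamp: Bystander: small white plunger stamp, 46 mm across its foot and 43 mm tall, loose, in the group of five. Origin: middle of its underside.
- bowl_filling: Bystander: filled steel bowl, fixed, 154 mm across the rim and 50 mm tall, with a long spoon (top about 65 mm above the table) lying across it and bowl_sugar. Origin: middle of its underside.
- bowl_sugar: Bystander: second steel bowl, fixed, 154 mm across and 50 mm tall. Origin: middle of its underside.

How it is judged:
By the outcome, as a careful person would: the job done as asked, in the order asked, and still so for the second after the job is handed in, with the robot touching nothing.
It also fails if it takes over 72 s, if anything falls off the work surface, if the arm or the gripper's body presses on something with over 40 N, if the wrist force passes 120 N, or if a joint passes its speed limit or range.

## Working session

There is one attempt and no reset: what is moved stays moved. The work goes in short steps, Python scripts to look and compute and a tool call to move; the robot and the scene stay as the last step left them, time stands still between calls to the robot, and variables do not carry over. Pictures are saved under pics/ and viewed, at most 10 in all, crops included, and the job is handed in when it is done.

Besides the shell and the picture viewer there is one more tool, called in YAML: its name, and indented under it one key for each argument. send_rows: Moves the arm, as the interface text tells. Its arguments: {"type":"object","properties":{"motion":{"type":"array"},"force":{"type":"number"}},"required":["motion"]}

```bash
ls; mkdir -p pics
cat > h.py <<'E'
import numpy as np, cv2
from bench import status, cams, ticket, nets
def ray(cam,px):
    p=cams.camera_params(cam); f=192/np.tan(np.radians(p["fov_y"])/2)
    M=np.array(p["cam_to_world"]); d=M[:3,:3]@np.array([(px[0]-p["cx"])/f,-(px[1]-p["cy"])/f,-1]); return M[:3,3],d
def at(cam,px,z):
    o,d=ray(cam,px); return o+d*(z-o[2])/d[2]
def proj(cam,P):
    p=cams.camera_params(cam); f=192/np.tan(np.radians(p["fov_y"])/2)
    M=np.array(p["cam_to_world"]); c=M[:3,:3].T@(np.array(P,float)-M[:3,3]); return np.array([p["cx"]-f*c[0]/c[2],p["cy"]+f*c[1]/c[2]])
E
python3 - <<'E'
from h import *
np.set_printoptions(precision=2,suppress=True)
for c in("scene","top"):
    cv2.imwrite(f"pics/{c}0.png",cams.snapshot(c)); p=cams.camera_params(c); print(c,{k:v for k,v in p.items()})
s=status.state(); print(s)
for n,z in(("board",0),("knob",87),("cake_wide",0),("cake_slim",0),("persimmon_cake",0),("plump_cake",0),("stamp",0),("bowl_filling",0),("bowl_sugar",0)):
    for c in("top","scene"):
        for d in nets.spot_point(c,n)[:2]: print(n,c,d["centre"],round(d["conf"],2),at(c,d["centre"],z))
E
```

```text
pics
scene {'fov_y': 43.266795304613254, 'cx': 255.28188951164893, 'cy': 197.0342355068416, 'cam_to_world': array([[   0.49,    0.63,   -0.61, -197.46],
       [  -0.87,    0.35,   -0.34, -351.54],
       [   0.  ,    0.7 ,    0.72,  907.08],
       [   0.  ,    0.  ,    0.  ,    1.  ]])}
top {'fov_y': 48.17313211538068, 'cx': 257.7100778833371, 'cy': 188.59535834290173, 'cam_to_world': array([[  -0.05,    0.98,   -0.21,  297.87],
       [  -1.  ,   -0.05,    0.01,   44.66],
       [  -0.  ,    0.21,    0.98, 1142.58],
       [   0.  ,    0.  ,    0.  ,    1.  ]])}
{'t': 0.1, 'joint_pos': array([-1.15,  0.69, -0.19,  1.57,  0.16,  0.9 , -0.22]), 'joint_vel': array([-0., -0., -0., -0.,  0., -0., -0.]), 'joint_torque': array([ -0.  , -52.85,  -1.27, -15.38,  -0.05,   0.  ,   0.  ]), 'tool_pos': array([238.48, 577.12, 238.01]), 'ee_rot': array([[-0.92,  0.38, -0.  ],
       [ 0.38,  0.92, -0.  ],
       [-0.  , -0.  , -1.  ]]), 'ft_force': array([ 0.38, -1.16,  0.16]), 'moment': array([-0.05,  0.03, -0.  ]), 'grasp_force': 0.0, 'gripper_width': 88.28574054610432}
knob top [388.4, 204.9] 0.76 [ 466.23 -284.02   87.  ]
knob scene [381.3, 264.2] 0.96 [ 454.97 -291.28   87.  ]
cake_wide top [152.7, 246.9] 0.82 [396.42 323.38   0.  ]
cake_wide scene [136.8, 210.0] 0.5 [384.19 313.07   0.  ]
cake_slim top [211.2, 212.8] 0.8 [480.5  166.59   0.  ]
cake_slim scene [210.3, 207.5] 0.46 [482.4  154.82   0.  ]
persimmon_cake top [129.6, 216.3] 0.61 [481.05 385.91   0.  ]
persimmon_cake scene [377.0, 281.2] 0.61 [ 474.67 -291.73    0.  ]
persimmon_cake scene [141.0, 180.6] 0.53 [474.71 371.28  -0.  ]
plump_cake top [176.0, 213.8] 0.76 [482.12 261.24   0.  ]
plump_cake scene [172.3, 197.2] 0.55 [465.   261.04   0.  ]
stamp top [197.8, 247.6] 0.49 [389.15 204.1    0.  ]
stamp scene [171.3, 220.4] 0.73 [398.22 215.86   0.  ]
```

View pics/top0.png

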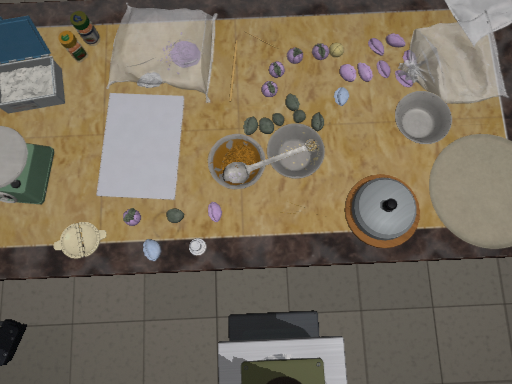

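View pics/scene0.png

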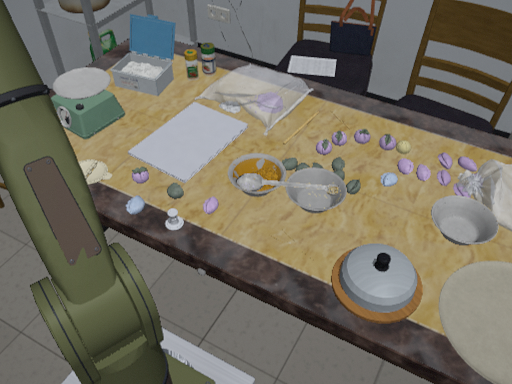

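```bash
cat > seg.py <<'E'
from h import *
np.set_printoptions(precision=1,suppress=True)
def grab(im,c,h,rect,z,cam,it=6):
    "grabcut blob -> world footprint: centre, long-axis angle(deg), length,width, at height z"
    S=8; x0,y0=int(c[0]-h),int(c[1]-h)
    crop=cv2.resize(im[y0:y0+2*h,x0:x0+2*h],None,fx=S,fy=S,interpolation=cv2.INTER_CUBIC)
    m=np.full(crop.shape[:2],cv2.GC_BGD,np.uint8); cc=((np.array(c)-[x0,y0]+.5)*S).astype(int)
    cv2.circle(m,tuple(map(int,cc)),rect*S,cv2.GC_PR_BGD,-1); cv2.circle(m,tuple(map(int,cc)),int(rect*S*.65),cv2.GC_PR_FGD,-1); cv2.circle(m,tuple(map(int,cc)),4*S//2,cv2.GC_FGD,-1)
    cv2.grabCut(crop,m,None,np.zeros((1,65)),np.zeros((1,65)),it,cv2.GC_INIT_WITH_MASK)
    fg=((m==1)|(m==3)).astype(np.uint8)
    n,l,st,ce=cv2.connectedComponentsWithStats(fg); k=l[cc[1],cc[0]]
    fg=(l==k).astype(np.uint8); ct=max(cv2.findContours(fg,cv2.RETR_EXTERNAL,cv2.CHAIN_APPROX_NONE)[0],key=len)
    cv2.drawContours(crop,[ct],-1,(0,255,0),1)
    ys,xs=np.nonzero(fg); W=np.array([at(cam,((a+.5)/S-.5+x0,(b+.5)/S-.5+y0),z)[:2] for a,b in zip(xs[::7],ys[::7])])
    mu=W.mean(0); w,V=np.linalg.eigh(np.cov(W.T)); v=V[:,1]
    return mu,np.degrees(np.arctan2(v[1],v[0]))%180,4*np.sqrt(w[::-1]),crop
if __name__=="__main__":
    tiles=[]
    for cam,pts in(("top",dict(wide=(151.5,249.5,9),slim=(214.5,211.5,9),plump=(175.5,215,12),knob=(389,205,82),stamp=(198,247,10))),("scene",dict(wide=(135.5,205,9),slim=(210.5,205,9),plump=(175,191,12),knob=(382.5,262,82),stamp=(174.5,220,10)))):
        im=cams.snapshot(cam); row=[]
        for k,(a,b,z) in pts.items():
            r=grab(im,(a,b),16,13 if k!="knob" else 10,z,cam); print(cam,k,*r[:3]); row.append(cv2.resize(r[3],(156,156)))
        tiles.append(np.hstack(row))
    cv2.imwrite("pics/seg.png",np.vstack(tiles))
E
python3 seg.py
```

```text
top wide [389.2 325.4] 24.145004145469642 [57.8 43.8]Traceback (most recent call last):
  File "seg.py", line 22, in <module>
    r=grab(im,(a,b),16,13 if k!="knob" else 10,z,cam); print(cam,k,*r[:3]); row.append(cv2.resize(r[3],(156,156)))
  File "seg.py", line 14, in grab
    ys,xs=np.nonzero(fg); W=np.array([at(cam,((a+.5)/S-.5+x0,(b+.5)/S-.5+y0),z)[:2] for a,b in zip(xs[::7],ys[::7])])
                                      ~~^^^^^^^^^^^^^^^^^^^^^^^^^^^^^^^^^^^^^^^
  File "h.py", line 7, in at
    o,d=ray(cam,px); return o+d*(z-o[2])/d[2]
        ~~~^^^^^^^^
  File "h.py", line 4, in ray
    p=cams.camera_params(cam); f=192/np.tan(np.radians(p["fov_y"])/2)
ValueError: time passes only in moves, steps and waits
```

```bash
sed -i 's/p=cams.camera_params(cam)/p=P_(cam)/' h.py; sed -i '2a import functools\nP_=functools.cache(lambda c:cams.camera_params(c))' h.py; timeout 100 python3 seg.py
```

```text
top wide [389.1 325.2] 24.19016191198324 [57.6 44.1]
top slim [482.5 157.2] 11.722252166307442 [55.6 36.6]
top plump [476.8 263.1] 80.13011219735823 [49.4 40.7]
top knob [ 467.2 -286.9] 113.36879737455442 [42.2 30.8]
top stamp [391.2 204.4] 93.71728871888818 [46.4 44.8]
scene wide [390.1 321.6] 31.274713935492002 [63.3 46.2]
scene slim [483.1 154.8] 19.79579246684736 [61.  39.5]
scene plump [478.4 261. ] 49.37738946480867 [62.8 42.5]
scene knob [ 465.9 -290.4] 3.4466882461695434 [53.1 30.4]
scene stamp [395.3 205.7] 43.44989331155088 [77.3 42.1]
```

View pics/seg.png

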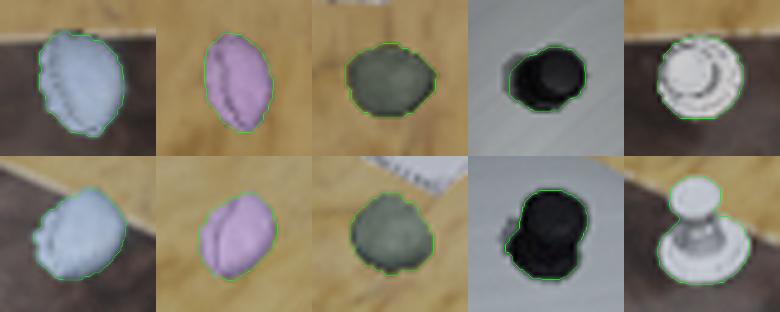

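Run:
```python
from h import *
np.set_printoptions(precision=1,suppress=True)
print(at("top",(391.8,203.3),94),at("scene",(383.5,258.8),88))
for n,p,z in(("filling",(237,162),45),("sugar",(296,151),45),("bowl3",(423,117),45),("spot",(290,215),0),("edge",(290,264),0),("board",(382,211),8)): print(n,at("top",p,z))
```

```text
[ 468.7 -290.7   94. ] [ 469.8 -290.8   88. ]
filling [606.1  90.4  45. ]
sugar [629.1 -67.5  45. ]
bowl3 [ 708.8 -416.6   45. ]
spot [464.8 -44.7   0. ]
edge [335.4 -36.8   0. ]
board [ 463.2 -289.8    8. ]
```

send_rows:
  motion: [1,0,0,0,-7.5,1,0,0,0,-7.5,1,0,0,0,-7.5,1,-25,-50,0,0,1,-25,-50,0,0,1,-25,-50,0,0,1,-25,-50,0,0,1,-25,-50,0,0,1,-25,-50,0,0,1,-25,-50,0,0,1,-25,-50,0,0,1,-25,-50,0,0]
  force: 30

```text
t: 2.65
tool_pos: [465.0, 126.3, 239.0]
ee_rot: [[-1.0, -0.001, 0.001], [-0.001, 1.0, 0.0], [-0.001, 0.0, -1.0]]
ft_force: [1.0, 0.2, -0.3]
gripper_width: 88.4
grasp_force: 0.0
```

send_rows:
  motion: [1,-5,-52,0,0,1,0,-52,0,0,1,0,-52,0,0,1,0,-52,0,0,1,0,-52,0,0,1,0,-52,0,0,1,0,-52,10,0,1,0,-53,20,0,1,0,0,40,0,1,0,0,30,0,1,0,0,20,0,1,0,0,0,0]

```text
t: 4.15
tool_pos: [468.6, -288.7, 117.5]
ee_rot: [[-1.0, -0.001, -0.003], [-0.001, 1.0, 0.001], [0.003, 0.001, -1.0]]
ft_force: [-1.0, 0.2, 0.1]
gripper_width: 87.8
grasp_force: 0.0
```

send_rows:
  motion: [1,-1,-2,20,0,1,0,0,20,0,1,0,0,6,0,1,0,0,0,0,0,0,0,0,0,0,0,0,0,0,0,0,0,0,0,0,0,0,0,0,0,0,0,0,0,0,0,0,0,0,0,0,0,0,0]

```text
t: 5.52
tool_pos: [470.4, -290.9, 72.6]
ee_rot: [[-1.0, -0.001, -0.0], [-0.001, 1.0, 0.0], [0.0, 0.0, -1.0]]
ft_force: [-0.4, 1.0, -0.3]
gripper_width: 27.9
grasp_force: 30.0
```

send_rows:
  motion: [0,0,0,-8,0,0,0,0,-15,0,0,0,0,-25,0,0,0,0,-25,0,0,0,0,-10,0,0,5,30,0,0,0,6,40,0,0,0,6,46,0,0,0,6,46,0,0,0,6,44,0,0,0,6,30,0,0,0,0,0,0,0]

```text
t: 7.02
tool_pos: [434.9, -52.6, 155.9]
ee_rot: [[-1.0, -0.006, -0.0], [-0.006, 1.0, 0.001], [0.0, 0.001, -1.0]]
ft_force: [0.6, -1.1, -1.2]
gripper_width: 28.0
grasp_force: 30.0
```

send_rows:
  motion: [0,0,0,35,0,0,0,0,35,0,0,0,0,15,0,0,0,0,6,0,0,0,0,3,0,0,0,0,1.5,0,0,0,0,0,0,1,0,0,0,0,1,0,0,0,0,1,0,0,0,0,1,0,0,-30,0,1,0,0,-30,0]

```text
t: 8.52
tool_pos: [434.8, -55.1, 120.7]
ee_rot: [[-1.0, -0.001, -0.001], [-0.001, 1.0, -0.0], [0.001, -0.0, -1.0]]
ft_force: [0.5, -0.8, -0.6]
gripper_width: 75.8
grasp_force: 0.0
```

Run:
```python
from h import *
np.set_printoptions(precision=1,suppress=True)
t=[]
for c,p in(("top",(382,205)),("scene",(377,280))):
    im=cams.snapshot(c); cv2.imwrite(f"pics/{c}1.png",im)
    a,b=p; t.append(cv2.resize(im[b-45:b+45,a-50:a+50],None,fx=4,fy=4,interpolation=cv2.INTER_CUBIC))
    for n in("cake_a","board"):
        for d in nets.spot_point(c,n)[:3]: print(n,c,d["centre"],round(d["conf"],2),at(c,d["centre"],12))
cv2.imwrite("pics/board1.png",np.hstack(t))
```

```text
cake_a scene [359.2, 285.7] 0.86 [ 435.6 -262.4   12. ]
cake_a scene [389.4, 266.8] 0.54 [ 516.6 -304.1   12. ]
board scene [375.3, 282.9] 0.97 [ 459.7 -290.7   12. ]
```

View pics/board1.png

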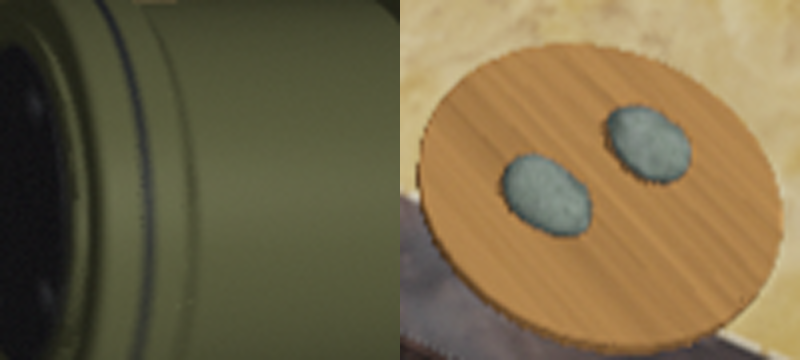

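Run:
```python
from seg import *
im=cams.snapshot("scene")
r=[grab(im,p,16,13,21,"scene") for p in((363.3,283.3),(388.8,270.5))]
for q in r: print(*q[:3])
d=r[1][0]-r[0][0]; print(d,np.hypot(*d),np.degrees(np.arctan2(d[1],d[0])),(r[0][0]+r[1][0])/2)
cv2.imwrite("pics/seg2.png",np.hstack([q[3] for q in r]))
p=P_("scene"); print(r[0][2])
```

```text
[ 438.7 -268.9] 60.27055220010141 [56.  43.7]
[ 498.3 -306. ] 47.542355026239676 [54.  44.8]
[ 59.5 -37.2] 70.15916333487053 -31.983450670524753 [ 468.5 -287.4]
[56.  43.7]
```

View pics/seg2.png

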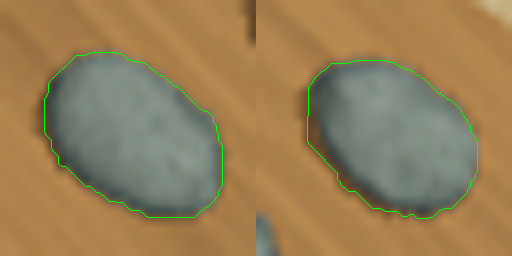

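send_rows:
  motion: [0.27,8,-40,-5,0,0.27,8,-50,0,0,0.27,8,-52,0,0,0.27,8,-50,0,0,0.27,0,0,0,10.6,0.27,0,0,20,10.7,0.27,0,0,20,10.7,0.27,0,0,20,0,0.27,0,0,20,0,0.27,0,0,10,0,0.27,0,0,0,0]

```text
t: 10.25
tool_pos: [402.9, -246.8, 34.3]
ee_rot: [[-0.849, 0.529, -0.002], [0.529, 0.849, 0.001], [0.002, -0.0, -1.0]]
ft_force: [0.0, 0.9, 0.2]
gripper_width: 23.6
grasp_force: 0.0
```

send_rows:
  motion: [0.27,0,0,13,0,0.27,0,0,5,0,0.27,-5,0,0,0,0.27,-5,0,0,0,0.27,-4,0,0,0,0.27,-4,0,0,0,0.27,-4,0,0,0,0.27,-4,0,0,0,0.27,-3,0,0,0,0.27,-1,0,0,0,0.27,3,0,0,0,0.27,5,0,-20,0]

```text
t: 11.75
tool_pos: [421.3, -258.2, 36.5]
ee_rot: [[-0.849, 0.529, -0.002], [0.529, 0.849, 0.001], [0.002, -0.0, -1.0]]
ft_force: [-0.7, 0.1, 0.1]
gripper_width: 23.6
grasp_force: 0.0
```

send_rows:
  motion: [0.27,-40,0,-30,0,0.27,-50,0,0,0,0.27,-40,0,0,0,0.27,-32,0,10,0,0.27,0,0,25,0,0.27,0,0,10,0,0.27,0,0,5,0,0.27,0,0,0,0]

```text
t: 12.75
tool_pos: [559.3, -344.3, 17.4]
ee_rot: [[-0.849, 0.529, -0.0], [0.529, 0.849, 0.0], [0.0, -0.0, -1.0]]
ft_force: [0.0, 0.0, 0.0]
gripper_width: 23.5
grasp_force: 0.0
```

Run:
```python
from seg import *
print(status.state()["tool_pos"],status.state()["ft_force"])
im=cams.snapshot("scene"); print(nets.spot_point("scene","cake_a")[:3])
cv2.imwrite("pics/s2.png",cv2.resize(im[225:335,310:440],None,fx=5,fy=5,interpolation=cv2.INTER_CUBIC))
```

```text
[ 559.3 -344.3   17.4] [0. 0. 0.]
[{'centre': [391.2, 268.4], 'conf': 0.67}, {'centre': [367.7, 283.2], 'conf': 0.63}]
```

View pics/s2.png

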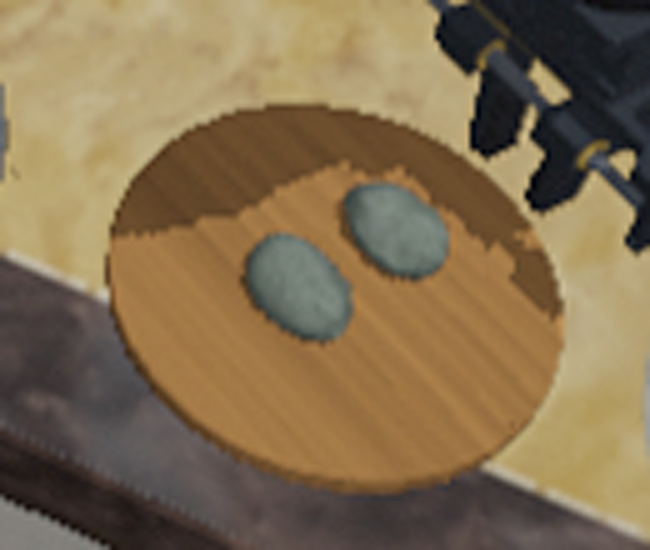

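send_rows:
  motion: [0.27,12,0,0,0,0.27,14,0,0,0,0.27,7,0,0,0,0.27,5,0,0,0,0.27,4,0,0,0,0.27,4,0,0,0,0.27,4,0,0,0,0.27,4,0,0,0,0.27,4,0,0,0,0.27,2,0,0,0,0.27,2,0,0,0,0.27,0,0,0,0]

```text
t: 14.35
tool_pos: [506.7, -311.6, 17.1]
ee_rot: [[-0.849, 0.529, -0.0], [0.529, 0.849, 0.0], [0.0, 0.0, -1.0]]
ft_force: [-0.0, 0.2, -0.6]
gripper_width: 24.0
grasp_force: 0.0
```

Run:
```python
from seg import *
print(status.state()["tool_pos"],status.state()["ft_force"])
im=cams.snapshot("scene")
cv2.imwrite("pics/s3.png",cv2.resize(im[235:325,320:430],None,fx=6,fy=6,interpolation=cv2.INTER_CUBIC))
```

```text
[ 506.7 -311.6   17.1] [-0.   0.2 -0.6]
```

View pics/s3.png

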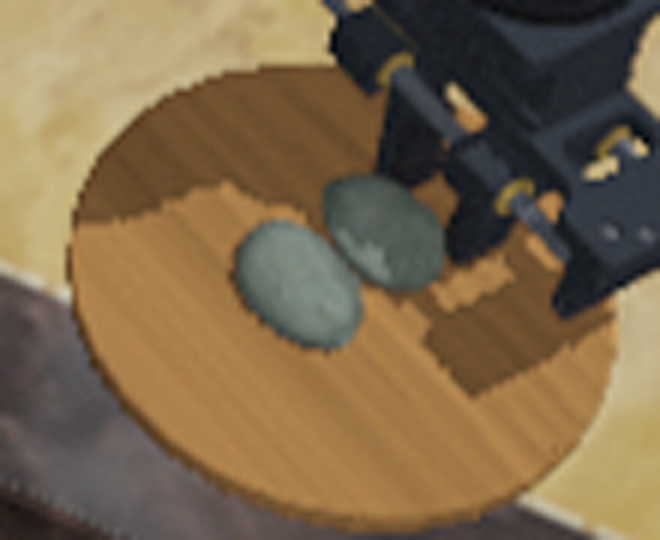

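send_rows:
  motion: [0.27,2,0,0,0,0.27,2,0,0,0,0.27,0,0,0,0,0.27,-5,0,0,0,0.27,-20,0,-10,0,0.27,-20,0,-40,0,0.27,0,0,-40,0]

```text
t: 15.28
tool_pos: [543.2, -334.4, 108.1]
ee_rot: [[-0.848, 0.53, 0.002], [0.53, 0.848, -0.0], [-0.002, 0.001, -1.0]]
ft_force: [0.1, 1.4, 0.2]
gripper_width: 23.9
grasp_force: 0.0
```

```bash
cat > pair.py <<'E'
from seg import *
from scipy.optimize import least_squares
# model: half-ellipsoid domes (sx,sy,h) -> project silhouettes, fit to dark-grey mask contours
def sil(cam,x,y,th,sx,sy,h,z0,n=1500):
    g=np.arange(n)+.5; t=g*2.399963; zz=g/n; r=np.sqrt(1-zz**2)
    L=np.c_[r*np.cos(t)*sx/2,r*np.sin(t)*sy/2,zz*h+z0]; e=np.linspace(0,6.283,200); L=np.vstack([L,np.c_[np.cos(e)*sx/2,np.sin(e)*sy/2,e*0+z0+.3*h],np.c_[np.cos(e)*sx*.42,np.sin(e)*sy*.42,e*0+z0]])
    c,s=np.cos(th),np.sin(th); W=np.c_[x+c*L[:,0]-s*L[:,1],y+s*L[:,0]+c*L[:,1],L[:,2]]
    p=P_(cam); f=192/np.tan(np.radians(p["fov_y"])/2); M=np.array(p["cam_to_world"]); C=(W-M[:3,3])@M[:3,:3]
    return np.c_[p["cx"]-f*C[:,0]/C[:,2],p["cy"]+f*C[:,1]/C[:,2]]
def fit(cam,ct,x0,dims,z0):
    "ct: contour pixels (N,2) of the blob"
    def res(q):
        hull=cv2.convexHull(sil(cam,*q,*dims,z0).astype(np.float32))
        return [cv2.pointPolygonTest(hull,tuple(map(float,p)),True) for p in ct]
    r=least_squares(res,x0,x_scale=[5,5,.2],diff_step=[1e-3,1e-3,.05],loss="soft_l1"); return r.x,np.sqrt(np.mean(np.square(r.fun)))
def contour(im,c,h,rect):
    crop=grab(im,c,h,rect,20,"scene")[3]; x0,y0=int(c[0]-h),int(c[1]-h)
    ys,xs=np.nonzero((crop==[0,255,0]).all(2)); return np.c_[(xs+.5)/8-.5+x0,(ys+.5)/8-.5+y0][::5],crop
E
python3 - <<'E'
from pair import *
im=cams.snapshot("scene"); cv2.imwrite("pics/s4raw.png",im)
print(status.state()["tool_pos"])
big=cv2.resize(im[235:325,320:430],None,fx=6,fy=6,interpolation=cv2.INTER_CUBIC)
# grey vs wood: saturation threshold
hsv=cv2.cvtColor(big,cv2.COLOR_BGR2HSV); m=((hsv[...,1]<75)&(hsv[...,2]>40)).astype(np.uint8)
n,l,st,ce=cv2.connectedComponentsWithStats(m)
for k in range(1,n):
    if st[k,4]>1500: print(st[k],ce[k]/6-5/12+[320,235])
cs=cv2.findContours(m,cv2.RETR_EXTERNAL,cv2.CHAIN_APPROX_NONE)[0]; cv2.drawContours(big,[c for c in cs if len(c)>100],-1,(0,255,0),1)
cv2.imwrite("pics/s4.png",big)
E
```

```text
[ 545.4 -335.4  113.5]
[ 526    0   41   71 1501] [410.5 240. ]
[  232   180   205   172 22241] [375.  278.5]
[ 608  255   52  147 3041] [425.4 290.3]
[    0   261   625   279 41809] [344.1 309.7]
```

View pics/s4.png

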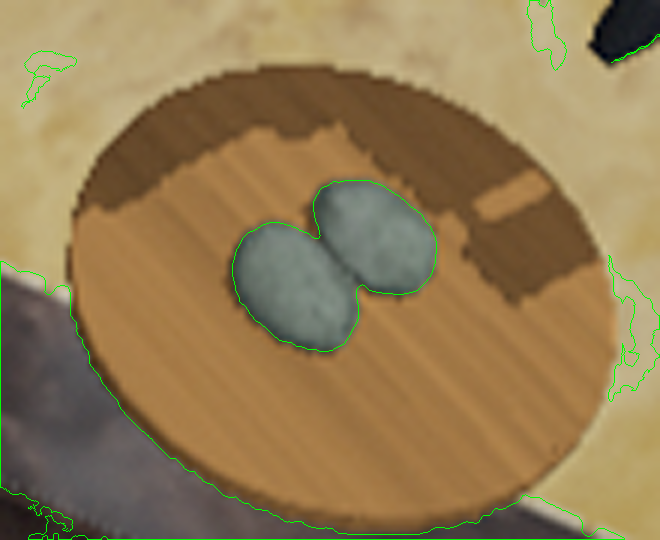

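```bash
cat > fp.py <<'E'
from pair import *
def blob(im,cx,cy,w=110,h=90):
    x0,y0=cx-w//2,cy-h//2
    big=cv2.resize(im[y0:y0+h,x0:x0+w],None,fx=6,fy=6,interpolation=cv2.INTER_CUBIC)
    hsv=cv2.cvtColor(big,cv2.COLOR_BGR2HSV); m=((hsv[...,1]<75)&(hsv[...,2]>40)).astype(np.uint8)
    l=cv2.connectedComponents(m)[1]; m=(l==l[h*3,w*3]).astype(np.uint8)
    c=max(cv2.findContours(m,cv2.RETR_EXTERNAL,cv2.CHAIN_APPROX_NONE)[0],key=len)[:,0]
    return (c+.5)/6-.5+[x0,y0]
if __name__=="__main__":
    im=cv2.imread("pics/s4raw.png"); c=blob(im,375,279)
    P=np.array([319,238.])/6-.42+[320,235]; Q=np.array([360,287.])/6-.42+[320,235]
    side=(Q-P)[0]*(c-P)[:,1]-(Q-P)[1]*(c-P)[:,0]
    ok=(np.hypot(*(c-P).T)>1)&(np.hypot(*(c-Q).T)>1); out=[]
    for nm,sel,x0,dm in(("a",side>0,(450,-276,-.56),(40,55,25)),("b",side<0,(484,-297,-.56),(39,53,25))):
        q,e=fit("scene",c[sel&ok][::6],x0,dm,12); out.append(q); print(nm,q[:2],np.degrees(q[2]),e)
    d=out[1][:2]-out[0][:2]; print(np.hypot(*d),np.degrees(np.arctan2(d[1],d[0])),(out[0]+out[1])[:2]/2)
    print("slim/wide")
E
python3 fp.py
```

```text
a [ 451.4 -277.9] -35.781883158412725 0.4292318103287422
b [ 485.7 -295.7] -28.866220167179552 0.6468304888690379
38.63686982948977 -27.416399293217943 [ 468.6 -286.8]
slim/wide
```

send_rows:
  motion: [1,0,0,0,10.6,1,0,0,0,10.7,1,0,0,0,10.7,1,0,0,0,1,1,47,10,0,0,1,47,10,0,0,1,47,10,0,0,1,47,10,0,0,1,47,10,0,0,1,47,10,0,0,1,47,10,0,0,1,47,10,0,0]

```text
t: 16.82
tool_pos: [455.0, 42.8, 107.2]
ee_rot: [[-0.427, 0.904, 0.001], [0.904, 0.427, 0.001], [0.0, 0.001, -1.0]]
ft_force: [0.3, -0.2, -0.0]
gripper_width: 88.2
grasp_force: 0.0
```

send_rows:
  motion: [1,47,10,0,0,1,47,10,0,0,1,47,10,0,0,1,47,10,0,0,1,47,10,0,0,1,0,0,0,0]

```text
t: 17.58
tool_pos: [399.4, 280.5, 107.1]
ee_rot: [[-0.434, 0.901, -0.0], [0.901, 0.434, 0.004], [0.004, 0.002, -1.0]]
ft_force: [-0.6, 0.1, 0.7]
gripper_width: 88.7
grasp_force: 0.0
```

Run:
```python
from fp import *
s=status.state(); print(s["tool_pos"],s["ee_rot"][:,1],s["joint_pos"])
im=cams.snapshot("top"); cv2.imwrite("pics/t5raw.png",im)
m=np.array(proj("top",(468,-286,22))).round().astype(int); print(m)
c=blob(im,*map(int,m)); print(len(c),c.min(0),c.max(0),c.mean(0))
# joint two-cake fit on the union contour
def res(q,cam,c):
    d=[]
    for k,dm in((0,(40,55,25)),(3,(39,53,25))):
        h=cv2.convexHull(sil(cam,*q[k:k+3],*dm,12).astype(np.float32)); d.append([cv2.pointPolygonTest(h,tuple(map(float,p)),True) for p in c])
    return np.max(d,0)
for cam,cc in(("top",c),("scene",blob(cv2.imread("pics/s4raw.png"),375,279))):
    r=least_squares(res,[450,-277,-.56,485,-296,-.5],args=(cam,cc[::6]),x_scale=[5,5,.2]*2,diff_step=[1e-3,1e-3,.05]*2,loss="soft_l1"); q=r.x
    d=q[3:5]-q[:2]; print(cam,q,"rms",np.sqrt(np.mean(r.fun**2)),np.hypot(*d),np.degrees(np.arctan2(d[1],d[0])),(q[:2]+q[3:5])/2)
for cam,ims,ps in(("top",cv2.imread("pics/top0.png"),((151.5,249.5),(214.5,211.5))),("scene",cv2.imread("pics/scene0.png"),((135.5,205),(210.5,205)))):
    for p,dm,x0 in zip(ps,((46,62,22),(38,58,21)),((389,324,-1.1),(483,156,-1.3))):
        ct,_=contour(ims,p,16,13); q,e=fit(cam,ct,x0,dm,0); print(cam,dm,q[:2],np.degrees(q[2])+90,e)
```

```text
[399.4 280.5 107.1] [0.9 0.4 0. ] [-0.8  0.7  0.1  2.1 -0.2  0.3 -0.1]
[382 208]
551 [369.9 196.2] [394.2 224.4] [382.2 210.4]
top [ 447.1 -279.3   -0.5  481.4 -297.2   -0.4] rms 0.7508910779088588 38.75094143806463 -27.60632960800676 [ 464.3 -288.3]
scene [ 451.4 -277.9   -0.6  486.  -295.8   -0.5] rms 0.5486778535283776 38.899134101369526 -27.336828043070224 [ 468.7 -286.8]
top (46, 62, 22) [389.6 326.3] 22.953104017955923 0.9328304955609596
top (38, 58, 21) [483.6 157.8] 11.099679656089776 0.4662569507296704
scene (46, 62, 22) [394.2 326.1] 24.23671620051394 0.6354817015472399
scene (38, 58, 21) [487.6 157.6] 15.771034430106084 0.4271977204373015
```

send_rows:
  motion: [1,45,11,0,2,1,0,0,30,0,1,0,0,30,0,1,0,0,25,0,1,0,0,12,0,1,0,0,5,0,1,0,0,0,0,0.6,0,0,0,0,0.6,0,0,0,0,0.6,0,0,0,0,0.6,0,0,0,0]
  force: 4

```text
t: 19.0
tool_pos: [391.9, 320.8, 5.5]
ee_rot: [[-0.392, 0.92, 0.001], [0.92, 0.392, 0.001], [0.0, 0.001, -1.0]]
ft_force: [-0.3, 0.7, 3.2]
gripper_width: 59.7
grasp_force: 4.0
```

send_rows:
  motion: [1,0,0,0,0,1,0,0,0,0,1,5,0,0,0,1,0,0,0,-10,1,0,0,0,-10,1,0,0,0,-10,1,0,0,0,-10,1,0,0,0,-10,1,0,0,0,-10,1,0,0,0,-10,1,0,0,0,-10,1,0,0,0,-10]

```text
t: 20.5
tool_pos: [389.5, 325.5, 5.2]
ee_rot: [[-0.918, -0.397, -0.0], [-0.397, 0.918, 0.0], [-0.0, 0.0, -1.0]]
ft_force: [0.0, 0.5, 0.7]
gripper_width: 88.2
grasp_force: 0.0
```

send_rows:
  motion: [0.3,0,0,0,0,0.3,0,0,0,0,0.3,0,0,0,0,0.3,0,0,0,0,0.3,0,0,0,0,0.3,0,0,0,0]
  force: 8

```text
t: 21.25
tool_pos: [389.7, 325.2, 5.2]
ee_rot: [[-0.92, -0.391, 0.0], [-0.391, 0.92, 0.0], [-0.0, 0.0, -1.0]]
ft_force: [-0.2, -0.6, -0.4]
gripper_width: 44.5
grasp_force: 8.0
```

send_rows:
  motion: [0.3,0,0,-10,0,0.3,0,0,-30,0,0.3,0,0,-35,0,0.3,0,0,-35,0,0.3,0,0,0,10.1,0.3,0,0,0,10.1,0.3,0,0,0,10.1,0.3,0,0,0,10.1,0.3,0,0,0,10.1,0.3,-27,-39,0,0,0.3,-27,-39,0,0,0.3,-27,-39,0,0]

```text
t: 22.75
tool_pos: [407.7, 182.8, 115.8]
ee_rot: [[-0.888, 0.46, 0.001], [0.46, 0.888, 0.0], [-0.0, 0.001, -1.0]]
ft_force: [1.3, -0.8, -1.0]
gripper_width: 44.1
grasp_force: 8.0
```

send_rows:
  motion: [0.3,-27,-39,0,0,0.3,-27,-39,0,0,0.3,-27,-39,0,0,0.3,-27,-39,0,0,0.3,-27,-39,0,0,0.3,-27,-39,0,0,0.3,-27,-39,0,0,0.3,-20,-29,0,0,0.3,-12,-20,0,0,0.3,0,0,0,0,0.3,0,0,0,0]

```text
t: 24.12
tool_pos: [455.3, -202.4, 115.5]
ee_rot: [[-0.888, 0.46, 0.0], [0.46, 0.888, 0.001], [0.0, 0.001, -1.0]]
ft_force: [0.8, 0.8, -0.3]
gripper_width: 44.6
grasp_force: 8.0
```

send_rows:
  motion: [0.3,-20,-30,0,0,0.3,-20,-30,0,0,0.3,-7,-11,0,0,0.3,0,0,20,0,0.3,0,0,25,0,0.3,0,0,10,0,0.3,0,0,0,0,0.3,0,0,0,0]

```text
t: 25.12
tool_pos: [464.9, -287.9, 60.9]
ee_rot: [[-0.888, 0.46, 0.001], [0.46, 0.888, -0.0], [-0.001, 0.0, -1.0]]
ft_force: [0.0, 0.5, -1.0]
gripper_width: 44.3
grasp_force: 8.0
```

Run:
```python
from h import *
s=status.state(); print(s["tool_pos"],s["ft_force"])
im=cams.snapshot("scene")
cv2.imwrite("pics/s6.png",cv2.resize(im[215:315,315:435],None,fx=6,fy=6,interpolation=cv2.INTER_CUBIC))
```

```text
[ 464.92751951 -287.93656484   60.90242148] [ 0.04370842  0.53868843 -0.98264472]
```

View pics/s6.png

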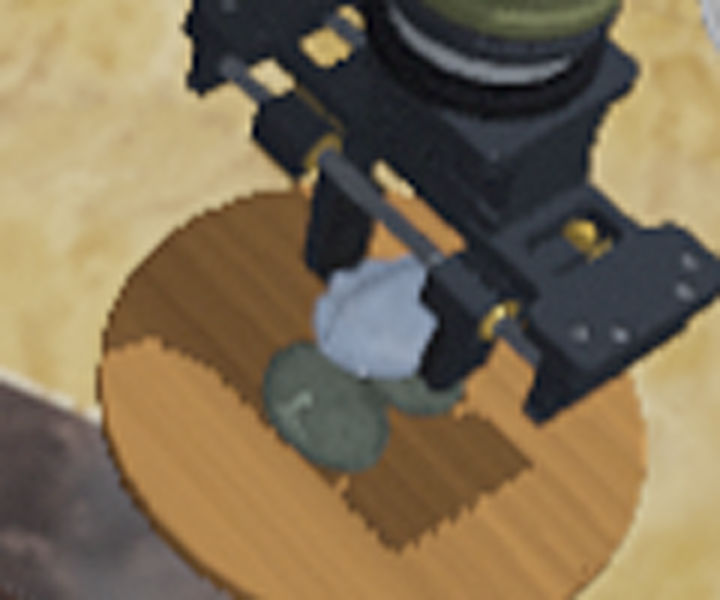

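send_rows:
  motion: [0.3,0,0,8,0,0.3,0,0,6,0,0.3,0,0,3,0,0.3,0,0,1.5,0,0.3,0,0,1,0,0.3,0,0,0,0]

```text
t: 25.92
tool_pos: [464.3, -288.2, 41.3]
ee_rot: [[-0.887, 0.461, 0.0], [0.461, 0.887, -0.0], [-0.0, -0.0, -1.0]]
ft_force: [-0.9, 0.8, 5.5]
gripper_width: 44.6
grasp_force: 8.0
```

send_rows:
  motion: [0.54,0,0,0,0,0.58,0,0,0,0,0.65,0,0,0,0,0.8,0,0,0,0,0.8,0,0,0,0,0.8,0,0,-10,0,0.8,0,0,-25,0,0.8,0,0,-35,0]

```text
t: 26.92
tool_pos: [463.9, -288.0, 111.4]
ee_rot: [[-0.888, 0.461, -0.001], [0.461, 0.888, 0.001], [0.001, -0.0, -1.0]]
ft_force: [0.4, -0.1, -0.3]
gripper_width: 70.4
grasp_force: 0.0
```

Run:
```python
from fp import *
s=status.state(); print(s["tool_pos"],s["ft_force"])
im=cams.snapshot("scene"); cv2.imwrite("pics/s7raw.png",im)
print(proj("scene",(468.4,-287,46)), nets.spot_point("scene","cake_wide")[:2], proj("scene",(468.4,-287,35)))
```

```text
[ 463.9 -288.   111.4] [ 0.4 -0.1 -0.3]
[377.8 270.3] [{'centre': [378.8, 276.2], 'conf': 0.91}] [376.9 273.3]
```

Run:
```python
from h import *
s=status.state(); print(s["joint_pos"])
```

```text
[ 0.65028751  0.78438112 -0.30055905  1.9046181   0.44186897  0.51086695
  1.13570006]
```

send_rows:
  motion: [1,0,0,0,10.1,1,0,0,0,10.1,1,0,0,0,10.1,1,0,0,0,10.1,1,0,0,0,10.1,1,48,12,0,0,1,48,13,0,0,1,48,12,0,0,1,48,13,0,0,1,48,12,0,0,1,48,13,0,0,1,48,12,0,0]

```text
t: 28.52
tool_pos: [479.2, 60.1, 110.7]
ee_rot: [[-0.209, 0.978, 0.0], [0.978, 0.209, 0.0], [0.0, 0.0, -1.0]]
ft_force: [2.2, 0.7, 0.3]
gripper_width: 88.1
grasp_force: 0.0
```

send_rows:
  motion: [1,48,13,0,0,1,48,12,0,0,1,0,0,0,0,1,0,0,0,0]

```text
t: 29.02
tool_pos: [483.3, 156.8, 110.6]
ee_rot: [[-0.209, 0.978, -0.001], [0.978, 0.209, -0.001], [-0.001, -0.001, -1.0]]
ft_force: [0.0, -0.7, -0.6]
gripper_width: 88.5
grasp_force: 0.0
```

send_rows:
  motion: [1,0,0,30,0,1,0,0,30,0,1,0,0,28,0,1,0,0,12,0,1,0,0,5,0,1,0,0,0,0,0.55,0,0,0,0,0.55,0,0,0,0,0.55,0,0,0,0,0.55,0,0,0,0]
  force: 4

```text
t: 30.28
tool_pos: [483.9, 157.7, 5.9]
ee_rot: [[-0.209, 0.978, 0.001], [0.978, 0.209, 0.0], [0.0, 0.001, -1.0]]
ft_force: [-0.4, 0.5, 2.1]
gripper_width: 55.7
grasp_force: 4.0
```

```bash
cat > wide.py <<'E'
from fp import *
def bl(im,pt,half=20):
    x0,y0=int(pt[0])-half,int(pt[1])-half
    b=cv2.resize(im[y0:y0+2*half,x0:x0+2*half],None,fx=6,fy=6,interpolation=cv2.INTER_CUBIC).astype(int)
    m=((b[...,0]-b[...,2]>18)&(b[...,0]>130)).astype(np.uint8)
    n,l,st,ce=cv2.connectedComponentsWithStats(m); k=1+np.argmax(st[1:,4]); m=(l==k).astype(np.uint8)
    c=max(cv2.findContours(m,cv2.RETR_EXTERNAL,cv2.CHAIN_APPROX_NONE)[0],key=len)[:,0]; return (c+.5)/6-.5+[x0,y0],st[k]
if __name__=="__main__":
    for cam in("top","scene"):
        im=cams.snapshot(cam); cv2.imwrite(f"pics/w_{cam}.png",im)
        c,st=bl(im,proj(cam,(464,-287,46))); q,e=fit(cam,c[::6],(464,-287,-2.05),(46,62,22),35.5); print(cam,st,q[:2],np.degrees(q[2])+90,e)
        c,st=bl(cv2.imread(f"pics/{cam}0.png"),(151.5,249.5) if cam=="top" else (135.5,205)); q,e=fit(cam,c[::6],(390,325,-1.1),(46,62,22),0); print(" ref",cam,st,q[:2],np.degrees(q[2])+90,e)
E
python3 wide.py
```

```text
top [   79    61   106   131 10224] [ 464.3 -290.3] -26.46060720661987 0.9576381056999232
 ref top [  73   63  103  129 9758] [389.3 326.2] 24.6500132257148 1.20343712455457
scene [   53    74   151   122 14065] [ 467.5 -289.3] -28.55306743990147 0.8058113043069408
 ref scene [  65   65  114  110 8613] [394.8 327. ] 23.88231117803187 0.937643454055974
```

send_rows:
  motion: [1,0,0,0,0,1,0,0,0,0,1,0,0,-10,0,1,0,0,-30,0,1,0,0,-30,10,1,0,0,0,10,1,0,0,0,10,1,0,0,0,10,1,0,0,0,10,1,0,0,0,10,1,0,0,0,10,1,0,0,0,10]

```text
t: 31.88
tool_pos: [483.6, 157.9, 76.3]
ee_rot: [[0.929, 0.37, 0.0], [0.37, -0.929, 0.001], [0.001, -0.001, -1.0]]
ft_force: [-0.2, 0.5, -0.1]
gripper_width: 87.9
grasp_force: 0.0
```

send_rows:
  motion: [1,0,0,10,10,1,0,0,30,0,1,0,0,22,0,1,0,0,8,0,1,0,0,0,0,0.25,0,0,0,0,0.25,0,0,0,0,0.25,0,0,0,0,0.25,0,0,0,0,0.25,0,0,0,0,0.25,0,0,0,0]
  force: 8

```text
t: 33.25
tool_pos: [483.7, 157.6, 5.7]
ee_rot: [[0.978, 0.209, 0.0], [0.209, -0.978, 0.0], [0.0, -0.0, -1.0]]
ft_force: [-0.2, 0.1, 0.4]
gripper_width: 35.8
grasp_force: 8.0
```

send_rows:
  motion: [0.25,0,0,-10,0,0.25,0,0,-30,0,0.25,0,0,-35,0,0.25,0,0,-35,0,0.25,0,0,0,-10.1,0.25,0,0,0,-10.1,0.25,0,0,0,-10.1,0.25,0,0,0,-10.1,0.25,0,0,0,-10.1,0.25,-40,18.7,0,0,0.25,-40,18.7,0,0,0.25,-40,18.7,0,0]

```text
t: 34.75
tool_pos: [478.0, 23.8, 116.3]
ee_rot: [[0.461, 0.888, 0.0], [0.888, -0.461, -0.0], [-0.0, 0.001, -1.0]]
ft_force: [0.3, -0.2, 0.4]
gripper_width: 35.7
grasp_force: 8.0
```

send_rows:
  motion: [0.25,-40,18.7,0,0,0.25,-40,18.7,0,0,0.25,-40,18.7,0,0,0.25,-40,18.7,0,0,0.25,-40,18.7,0,0,0.25,-30,14,0,0,0.25,-20,9,0,0,0.25,-10,5,0,0,0.25,0,0,0,0,0.25,0,0,0,0]

```text
t: 36.0
tool_pos: [466.3, -260.0, 115.7]
ee_rot: [[0.459, 0.888, -0.0], [0.888, -0.459, 0.001], [0.001, -0.001, -1.0]]
ft_force: [0.2, -0.5, -0.6]
gripper_width: 35.5
grasp_force: 8.0
```

send_rows:
  motion: [0.25,-17,7,0,0,0.25,-10,4.6,0,0,0.25,0,0,15,0,0.25,0,0,20,0,0.25,0,0,6,0,0.25,0,0,0,0,0.25,0,0,0,0]

```text
t: 36.88
tool_pos: [464.2, -290.9, 75.0]
ee_rot: [[0.461, 0.887, 0.001], [0.887, -0.461, -0.0], [0.0, 0.001, -1.0]]
ft_force: [-0.3, 0.8, 0.3]
gripper_width: 35.3
grasp_force: 8.0
```

Run:
```python
from h import *
for i in range(3):
    im=cams.snapshot("scene"); s=status.state(); print(s["tool_pos"],s["ft_force"])
cv2.imwrite("pics/s8.png",cv2.resize(im[205:315,315:435],None,fx=5,fy=5,interpolation=cv2.INTER_CUBIC))
```

```text
[ 464.32370773 -290.94518805   75.15040279] [-0.21018666 -0.32134867 -0.68247318]
[ 464.30468758 -290.94538849   75.1973039 ] [-0.20274357  0.15281188 -0.78748951]
[ 464.30233848 -290.92672275   75.17258764] [ 0.00466529 -0.54463496  0.10269009]
```

send_rows:
  motion: [0.25,1.3,-0.6,3,0,0.25,0,0,4,0,0.25,0,0,2,0,0.25,0,0,1.5,0,0.25,0,0,0,0,0.25,0,0,0,0]

```text
t: 37.78
tool_pos: [464.1, -289.4, 64.2]
ee_rot: [[0.461, 0.887, 0.0], [0.887, -0.461, -0.0], [0.0, 0.0, -1.0]]
ft_force: [1.4, 0.5, 0.0]
gripper_width: 35.5
grasp_force: 8.0
```

send_rows:
  motion: [0.25,0,0,0.7,0,0.25,0,0,0,0,0.25,0,0,0,0]

```text
t: 38.15
tool_pos: [464.1, -289.5, 63.5]
ee_rot: [[0.461, 0.887, 0.0], [0.887, -0.461, -0.0], [0.0, 0.0, -1.0]]
ft_force: [0.6, -0.5, 0.4]
gripper_width: 35.5
grasp_force: 8.0
```

send_rows:
  motion: [0.25,0,0,0.7,0,0.25,0,0,0,0,0.25,0,0,0,0]

```text
t: 38.52
tool_pos: [464.2, -289.6, 63.0]
ee_rot: [[0.461, 0.887, 0.0], [0.887, -0.461, -0.0], [-0.0, 0.001, -1.0]]
ft_force: [-0.5, -0.0, 4.8]
gripper_width: 35.3
grasp_force: 8.0
```

send_rows:
  motion: [0.25,0,0,-0.4,0,0.25,0,0,0,0,0.42,0,0,0,0,0.45,0,0,0,0,0.48,0,0,0,0,0.53,0,0,0,0,0.6,0,0,0,0,0.7,0,0,0,0,0.7,0,0,0,0]

```text
t: 39.65
tool_pos: [464.0, -289.4, 63.2]
ee_rot: [[0.461, 0.887, -0.0], [0.887, -0.461, 0.0], [0.0, -0.0, -1.0]]
ft_force: [-0.1, -0.8, 0.0]
gripper_width: 61.5
grasp_force: 0.0
```

Run:
```python
from h import *
im=cams.snapshot("scene"); s=status.state(); print(s["tool_pos"],s["ft_force"],s["gripper_width"])
cv2.imwrite("pics/s9.png",cv2.resize(im[205:315,315:435],None,fx=5,fy=5,interpolation=cv2.INTER_CUBIC))
for n in("cake_slim","cake_wide"): print(n,nets.spot_point("scene",n)[:2])
print(proj("scene",(468,-289.5,57)))
```

```text
[ 464.02016775 -289.37310383   63.17556712] [-0.13384302  0.43226643 -0.41554355] 61.872988675066
cake_slim [{'centre': [378.3, 270.6], 'conf': 0.43}]
cake_wide [{'centre': [375.9, 275.2], 'conf': 0.4}]
[379.83810243 267.88021674]
```

send_rows:
  motion: [0.7,0,0,0,0,0.7,0,0,-8,0,0.7,0,0,-15,0,0.7,0,0,-30,0,0.7,0,0,-40,0,0.7,0,0,-40,0,0.7,30,-20,0,0,0.7,40,-20,0,0,0.7,40,-20,0,0,0.7,40,-20,0,0,0.7,0,0,0,0,0.7,0,0,0,0]

```text
t: 41.3
tool_pos: [462.4, -120.1, 197.0]
ee_rot: [[0.461, 0.887, 0.001], [0.887, -0.461, -0.001], [-0.0, 0.002, -1.0]]
ft_force: [-0.2, -1.6, 0.2]
gripper_width: 61.6
grasp_force: 0.0
```

Run:
```python
from h import *
im=cams.snapshot("scene"); s=status.state(); print(s["t"],s["tool_pos"])
a=cv2.resize(im[215:315,320:420],None,fx=4,fy=4,interpolation=cv2.INTER_CUBIC)
b=cv2.resize(im[110:310,100:300],None,fx=2,fy=2,interpolation=cv2.INTER_CUBIC)
cv2.imwrite("pics/s10.png",np.hstack([a,b]))
```

```text
41.35 [ 462.33097247 -120.71466092  196.86758111]
```

View pics/s10.png

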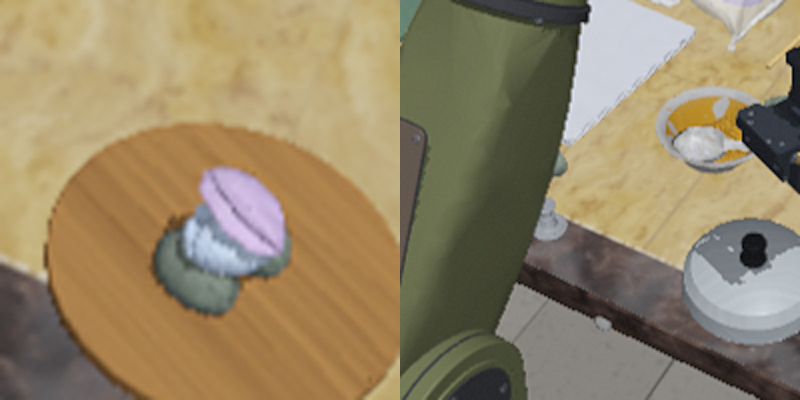

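The picture shows the pile standing by itself, with pink slim at crop (243,212) crosswise on blue wide at (225,245) over the dark pair. The cover stands upright on the table at crop (750,280).

```bash
python3 -c "
from bench import ticket; print(ticket.job_done())"
```

```text
the job is handed in; nothing more can be done
None
```

The job is handed in after about 41 s: the cover stands upright on the table clear of the board, the two cakes are together on it, and the wide and slim cakes are stacked crosswise on them. The pile was standing by itself in the last picture; the verdict was not shown.

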